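# Make up the tart kit and the roast duck kit

## Robot

A 6-joint arm with a two-finger parallel gripper is mounted at the origin on the work surface. World frame = base frame: x ahead of the robot, y to its left, z up, the work surface at z = 0. Lengths are in mm, angles in rad, forces in N, time in s.
With the tool pointing down it reaches from about 350 to 975 mm from the base axis. Payload 7.1 kg.
Tool frame: the origin (TCP) lies at the centre of the arm's flange, where the gripper is bolted on; the fingertips stand 182 mm ahead of it and the grasp point (between the pads) lies 163 mm ahead of it; z points along the fingers, y is the line along which they close (so a half turn about z gives the same grasp; the last joint's range is limited). The gripper opens to 88 mm and grips with 3 to 60 N. Pads are 20 mm wide; open, the fingers measure 115 mm over their backs; the gripper's body (75 mm by 178 mm) begins 61 mm behind the grasp point.
Start: joints at [1.275, 0.423, 1.63, -0, 1.089, -0.019], TCP at [170.768, 601.203, 404.675] pointing down, gripper open.
Joint ranges: [-3, 3], [-0.9, 2.11], [0.09, 2.58], [-1.31, 4.45], [0.11, 2.69], [-2.54, 2.54]. Speed limits (rad/s): [2.39, 2.39, 3.01, 3.14, 3.14, 3.14].

## Interface

Orientations are given as a rotation vector (axis times angle).
In Python, from workcell import readout, get_image, ctrl gives the robot as it stands.
- The arm moves only by the tool step_arm, never from a script. Its argument "targets" is a list that holds one entry, the list of rows, each a list of 7 numbers: the shift along the world's x, y, z as a fraction of full scale, then the turn, a rotation vector about the world's x, y, z as a fraction of full scale, then the opening, from 0 (shut) to 1 (fully open). In form: [[[dx, dy, dz, wx, wy, wz, claw], ...]]. A call has exactly 5 rows; each row shifts and turns the commanded pose from where the row before left it; what a row does not reach is not made up. Full scale, the value 1, is 0.05 m for a shift and 4 degrees for a turn. A row lasts 1/8 s, in which the tool goes at most 62.5 mm and 10.7 degrees, less where a joint would pass 70% of its speed; a pose out of reach is approached as far as the arm can. A call with a number of a shift or a turn outside -1 to 1 is refused whole. A call with a gripper value outside its range is refused whole. The fingers move at their own pace and stop on an object; the grip force is fixed at half the most. Time passes only in rows, so rows that do not move let the fingers close, or fill a call up. It gives the time, the measured TCP pose, the force, the opening and the grip force at its end, in the units of the state.
- readout.get_obs(): the state, without advancing time (a new reading comes with each control period).
- get_image(name): name is "side" or "top"; returns a dict with "pixels" (400x640x3 uint8, red, green, blue), "intrinsics" (3x3 intrinsics, pixels), "extrinsics" (4x4, takes a point from world to camera coordinates). Camera axes: x right, y down, z forward; pixel columns grow to the right and rows downward; lengths in mm; the calibration is good to about 2 mm. A picture is of the moment at which its call begins. There is no depth.
- ctrl.close_job(): hands the job in; it is judged then, once.
The state is a dict: "t": time; "qpos": joint angles; "qvel": joint speeds; "joint_torque": joint torques, N m; "ee_pos": TCP position; "orientation": TCP orientation; "ft_force": force on the tool from outside, world axes, zero at the start; "moment": the same for the moment, N m; "width": finger opening in mm; "grasp_force": force on a finger pad.
Only numpy, scipy, OpenCV 4.12 (cv2) and the standard library are available. Lean on these libraries where they do the work, as an engineer would, in place of code of your own. Each camera call takes 0.05 s, during which the arm holds its last target. There are 200 camera calls.

## Task

Make up the kits for two dishes. For the custard tarts, put the squat cork-lidded jar of nutmegs and the round pastry cutter in the round tart tin; for the roast duck, put the tall cork-lidded jar of cinnamon sticks and the small prep bowl on the rectangular sheet pan, with the baster bulb standing in that bowl. Everything ends upright, the same way up as now, with jars, cutter and bowl flat on the floor of their pan; set the glass jars down gently without dropping them or knocking them over, and leave the big bowl stack and the sieve where they are.

Things in the scene. Friction and masses are not known exactly. Their poses are not given: they have to be found in the camera images.
- tall_jar: Tall narrow clear-glass jar with a cork, brown cinnamon sticks inside, standing upright loose on the counter. Glass 44 mm diameter with straight sides from 0 to 66 mm height, narrowing to a 34 mm neck; cork 35 mm diameter from 79 to 93 mm. About 0.12 kg. Origin: centre of its underside; z up.
- squat_jar: Squat wide clear-glass jar with a wide flat cork lid, dark nutmegs inside, standing upright loose on the counter. Glass 62 mm diameter with straight sides from 0 to 46 mm height; cork 51 mm diameter from 53 to 68 mm. About 0.16 kg. It does not fit inside the cutter. Origin: centre of its underside; z up.
- baster_bulb: Grey silicone bulb of a turkey baster, standing loose on the counter on its flat crown with the neck up. Flat foot 32 mm diameter, widest 46 mm at 16 to 32 mm height, tapering to the neck; stiff white collar 27 mm diameter from 72 to 90 mm (the place to grip it; it may be treated as rigid). 90 mm tall, about 0.06 kg. Origin: centre of its underside; z up.
- cutter: Plain round steel pastry cutter: an open ring, 62 mm outside diameter, 56 mm inside, 42 mm tall, straight sides, standing loose on the counter with its axis upright. Take it across its outside diameter. About 0.07 kg. Origin: centre of the ring at its underside; z up.
- prep_bowl: Small empty white plastic prep bowl, loose on the counter, open side up. Rim 68 mm outside diameter, 62 mm inside, 38 mm tall; the outside is straight (68 mm) from 26 to 38 mm height and tapers below to a 48 mm foot; inner floor 4 mm above the underside and about 42 mm wide, so the baster bulb fits in with 5 to 8 mm to spare all round. Take it across the straight top band. About 0.06 kg. Origin: centre of its underside; z up.
- sheet_pan: Small rectangular aluminium sheet pan, loose, lying flat on the counter: 168 mm along its x, 244 mm along its y over the rolled rim, 26 mm tall; flat inner floor 153 x 228 mm, 3 mm above its underside; flared walls. 0.4 kg. Origin: centre of its underside; z up.
- tart_tin: Round steel tart tin with a fluted wall, loose, lying flat on the counter: 203 mm diameter over the rim, 25 mm tall; flat inner floor about 178 mm diameter, 3 mm above its underside. 0.35 kg. Origin: centre of its underside; z up.
- bowl_stack: Bystander: stack of three large nested white plastic bowls, 208 mm across, about 90 mm tall, on the counter to one side of the pans. To be left alone. Origin: centre of its underside; z up.
- sieve: Bystander: steel sieve lying rim down as a dome, 150 mm across and 68 mm tall, its handle reaching 218 mm from the dome's centre along its x (roughly away from the robot), on the counter to the other side of the pans. To be left alone. Origin: centre of the dome at counter height; z up.

How it is judged:
By the outcome, as a careful person would: the job done as asked, in the order asked, and still so for the second after the job is handed in, with the robot touching nothing.
It also fails if it takes over 128 s, if anything falls off the work surface, if the arm or the gripper's body presses on something with over 40 N, if the wrist force passes 120 N, or if a joint passes its speed limit or range.

## Working session

There is one attempt and no reset: what is moved stays moved. The work goes in short steps, Python scripts to look and compute and a tool call to move; the robot and the scene stay as the last step left them, time stands still between calls to the robot, and variables do not carry over. Pictures are saved under pics/ and viewed, at most 14 in all, crops included, and the job is handed in when it is done.

Besides the shell and the picture viewer there is one more tool, called after "Emit:" as name([rows], argument=value, ...), one row to a line, values as JSON. step_arm: Moves the arm, as the interface text tells. Shift numbers are shares of 0.05 m and turn numbers shares of 4 degrees, none past 1 either way. Its arguments: {"type":"object","properties":{"targets":{"type":"array"}},"required":["targets"]}

```bash
mkdir -p pics; cat > h.py <<'E'
import cv2,numpy as np
from workcell import readout,get_image,ctrl
def snap(n,f):
    d=get_image(n); cv2.imwrite('pics/'+f,cv2.cvtColor(np.asarray(d['pixels']),cv2.COLOR_RGB2BGR)); np.savez('pics/'+n+'.npz',K=d['intrinsics'],E=d['extrinsics'],p=d['pixels']); return d
def ray(d,u,v,z):
    K=np.array(d['intrinsics']);E=np.array(d['extrinsics']);R=E[:3,:3];c=-R.T@E[:3,3]
    r=R.T@np.linalg.inv(K)@[u,v,1]; return (c+r*(z-c[2])/r[2])[:2]
def proj(d,p):
    K=np.array(d['intrinsics']);E=np.array(d['extrinsics']);q=K@(E[:3,:3]@np.array(p)+E[:3,3]);return q[:2]/q[2]
E
python3 - <<'E'
from h import *
for n in('top','side'):
    d=snap(n,n+'0.png');E=np.array(d['extrinsics']);print(n,np.array(d['intrinsics']).round(1).tolist(),(-E[:3,:3].T@E[:3,3]).round(),E[:3,:3].round(2).tolist())
print(readout.get_obs())
E
```

```text
top [[446.0, 0.0, 324.7], [0.0, 446.0, 204.0], [0.0, 0.0, 1.0]] [ 256.    8. 1438.] [[-0.09, -1.0, -0.0], [-0.97, 0.09, -0.21], [0.2, -0.02, -0.98]]
side [[373.3, 0.0, 321.6], [0.0, 373.3, 200.7], [0.0, 0.0, 1.0]] [  59. -488.  902.] [[0.69, -0.72, 0.0], [-0.56, -0.54, -0.63], [0.45, 0.44, -0.78]]
{'t': 0.1, 'qpos': array([ 1.27496084e+00,  4.23729653e-01,  1.63057577e+00, -3.20926553e-06,
        1.08861351e+00, -1.90034908e-02]), 'qvel': array([-0.00010731, -0.00072578, -0.00160409,  0.00063844,  0.00093068,
        0.00085486]), 'joint_torque': array([-6.54602518e-04, -5.45617425e+01, -2.74325842e+01,  6.45496161e-02,
        1.88434089e-02, -2.31149994e-05]), 'ee_pos': array([170.72524552, 600.97723593, 404.01583758]), 'orientation': array([-4.33428766e-01, -3.11134231e+00,  2.05812485e-03]), 'ft_force': array([-0.93871737,  0.32008118, -0.03877409]), 'moment': array([-0.01096713, -0.00097933,  0.02010323]), 'grasp_force': 0.0, 'width': 87.64946819994813}
```

View pics/top0.png

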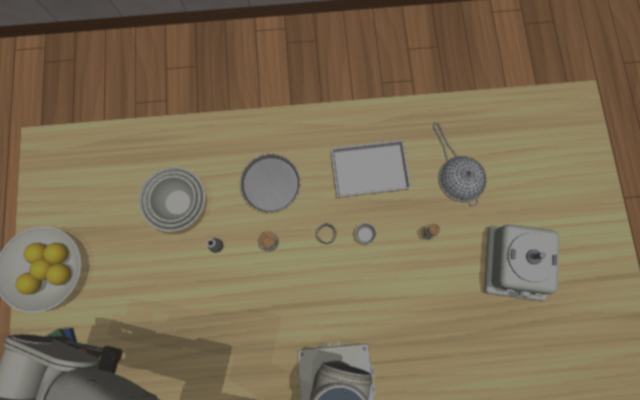

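View pics/side0.png

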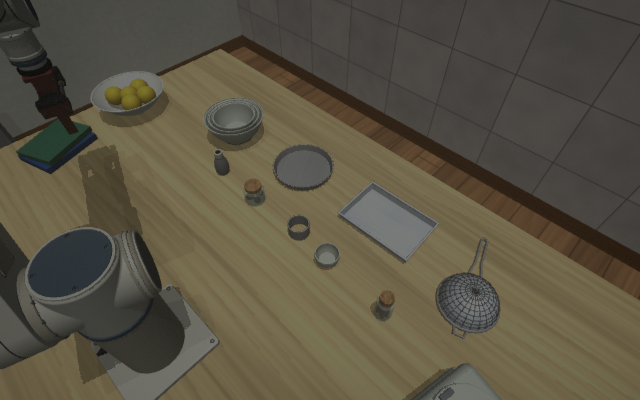

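Top view: bulb (215,244), squat jar (268,241), cutter (326,233), prep bowl (365,234), tall jar (430,232), tin (270,183), pan (370,169), bowls (174,200), sieve (463,178). The side view shows the same objects in the same order. Next I'll enlarge crops.

```bash
python3 - <<'E'
import cv2
a=cv2.imread('pics/top0.png')[215:260,200:445];a=cv2.resize(a[:, :],None,fx=3.25,fy=3.25,interpolation=cv2.INTER_CUBIC)
t=cv2.imread('pics/top0.png')
p=[(215,244),(268,241),(326,233),(365,234),(430,232)]
s=cv2.imread('pics/side0.png');q=[(221,162),(254,192),(299,228),(327,257),(386,305)]
import numpy as np
f=lambda im,c:cv2.resize(im[c[1]-20:c[1]+20,c[0]-20:c[0]+20],(160,160),interpolation=cv2.INTER_CUBIC)
cv2.imwrite('pics/c0.png',np.vstack([np.hstack([f(t,c) for c in p]),np.hstack([f(s,c) for c in q])]))
E
```

```text
(no output)
```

View pics/c0.png

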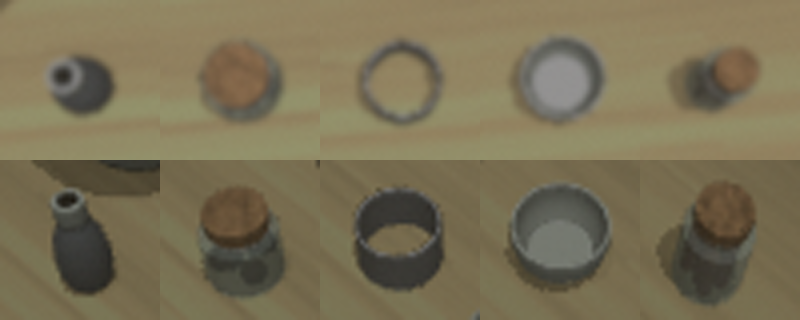

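Crops: the rims and lids are clear in both views. I read top-centre pixels from them and cross-check the two views.

```bash
python3 - <<'E'
from h import *
def L(n):
    f=np.load('pics/'+n+'.npz');return dict(intrinsics=f['K'],extrinsics=f['E'],pixels=f['p'])
T,S=L('top'),L('side')
N=['bulb','squat','cutter','bowl','tall'];Z=[90,68,42,38,93]
p=[(215,244),(268,241),(326,233),(365,234),(430,232)];q=[(221,162),(254,192),(299,228),(327,257),(386,305)]
a=[(65,76),(76,74),(81,82),(81,78),(97,68)];b=[(68,42),(76,52),(79,57),(80,62),(83,47)]
for i in range(5):
    f=lambda c,l:(c[0]-20+(l[0]+.5)/4-.5,c[1]-20+(l[1]+.5)/4-.5)
    print(N[i],ray(T,*f(p[i],a[i]),Z[i]).round(1),ray(S,*f(q[i],b[i]),Z[i]).round(1))
im=T['pixels'];hsv=cv2.cvtColor(im,cv2.COLOR_RGB2HSV);m=((hsv[...,1]<55)*255).astype('uint8');m[:140]=0;m[262:]=0
m=cv2.morphologyEx(m,cv2.MORPH_CLOSE,np.ones((3,3)))
for c in cv2.findContours(m,cv2.RETR_EXTERNAL,cv2.CHAIN_APPROX_NONE)[0]:
    if cv2.contourArea(c)<150: continue
    h=cv2.convexHull(c);w=np.array([ray(T,*x[0],25) for x in h],np.float32)
    print(cv2.boundingRect(c),'rect',[np.round(x,1) for x in cv2.minAreaRect(w)],'circ',[np.round(x,1) for x in cv2.minEnclosingCircle(w)])
E
```

```text
bulb [449.5 340.1] [449.9 341.8]
squat [448.4 173.5] [449.5 174.3]
cutter [454.7 -10.8] [461.6  -8.4]
bowl [ 444.4 -133.9] [ 446.9 -133. ]
tall [ 432.4 -339.1] [ 432.1 -336.6]
(206, 238, 17, 14) rect [array([452.8, 345.6]), array([53.1, 39.5]), np.float64(41.4)] circ [array([452. , 346.4]), np.float64(27.1)]
(0, 226, 81, 36) rect [array([503.7, 893.1]), array([257.4, 111.7]), np.float64(85.0)] circ [array([463.8, 896.6]), np.float64(129.7)]
(486, 224, 74, 38) rect [array([ 373. , -630.1]), array([238.5, 118.1]), np.float64(85.0)] circ [array([ 358.6, -627.8]), np.float64(126.3)]
(355, 223, 22, 21) rect [array([ 446.6, -137.2]), array([67.3, 64.4]), np.float64(85.0)] circ [array([ 446.2, -136.7]), np.float64(35.3)]
(317, 223, 19, 21) rect [array([457.6, -11.5]), array([57.6, 64.4]), np.float64(85.0)] circ [array([457.9, -12.9]), np.float64(32.9)]
(138, 166, 68, 66) rect [array([615.8, 478.3]), array([217. , 215.7]), np.float64(42.2)] circ [array([615.1, 478. ]), np.float64(109.9)]
(239, 154, 62, 59) rect [array([639.7, 157.2]), array([198.6, 197.1]), np.float64(22.9)] circ [array([640.2, 158. ]), np.float64(100.4)]
(439, 140, 47, 66) rect [array([ 618.6, -474.6]), array([151.1, 215.7]), np.float64(80.2)] circ [array([ 623.4, -463.2]), np.float64(121.1)]
(331, 140, 80, 57) rect [array([ 660.8, -175.5]), array([171.8, 246.9]), np.float64(1.8)] circ [array([ 660.4, -175.4]), np.float64(145.8)]
```

Emit:
step_arm([
  [[0.556,-0.854,-0.15,0,0,0.395,1],[0.556,-0.854,-0.15,0,0,0.395,1],[0.556,-0.854,-0.15,0,0,0.395,1],[0.556,-0.854,-0.15,0,0,0.395,1],[0.556,-0.854,-0.15,0,0,0.395,1]],
])

```text
t: 0.72
ee_pos: [310.4, 386.2, 366.8]
orientation: [-0.216, -3.134, 0.0]
ft_force: [1.2, 0.2, 0.5]
width: 87.6
grasp_force: 0.0
```

Emit:
step_arm([
  [[0.556,-0.854,-0.15,0,0,0.395,1],[0.556,-0.854,-0.15,0,0,0.395,1],[0.556,-0.854,-0.15,0,0,0.395,1],[0.556,-0.854,-0.15,0,0,0.395,1],[0.556,-0.854,-0.15,0,0,0.395,1]],
])

```text
t: 1.35
ee_pos: [449.4, 172.7, 329.4]
orientation: [-0.0, -3.142, -0.0]
ft_force: [0.8, 1.1, 0.2]
width: 88.0
grasp_force: 0.0
```

Emit:
step_arm([
  [[0,0,0,0,0,0,1],[0,0,0,0,0,0,1],[0,0,0,0,0,0,1],[0,0,0,0,0,0,1],[0,0,0,0,0,0,1]],
])

```text
t: 1.98
ee_pos: [448.5, 174.8, 329.8]
orientation: [-0.0, 3.141, 0.0]
ft_force: [0.4, -0.2, 0.6]
width: 87.7
grasp_force: 0.0
```

Emit:
step_arm([
  [[0,0,-0.8,0,0,0,1],[0,0,-0.8,0,0,0,1],[0,0,-0.7,0,0,0,1],[0,0,-0.35,0,0,0,1],[0,0,-0.15,0,0,0,1]],
])

```text
t: 2.6
ee_pos: [448.7, 174.4, 189.1]
orientation: [-0.001, -3.141, 0.0]
ft_force: [-0.9, -0.7, 0.7]
width: 87.7
grasp_force: 0.0
```

Emit:
step_arm([
  [[0,0,0,0,0,0,0.8],[0,0,0,0,0,0,0.7],[0,0,0,0,0,0,0],[0,0,0,0,0,0,0],[0,0,0,0,0,0,0]],
])

```text
t: 3.22
ee_pos: [449.2, 174.3, 190.5]
orientation: [0.002, 3.14, 0.001]
ft_force: [-0.3, -0.6, 7.3]
width: 61.6
grasp_force: 30.0
```

Emit:
step_arm([
  [[0,0,0,0,0,0,0],[0,0,0,0,0,0,0],[0,0,0,0,0,0,0],[0,0,0.1,0,0,0,0],[0,0,0.2,0,0,0,0]],
])

```text
t: 3.85
ee_pos: [448.5, 174.1, 204.9]
orientation: [-0.002, -3.141, 0.001]
ft_force: [0.0, -0.5, -2.9]
width: 61.6
grasp_force: 30.0
```

Emit:
step_arm([
  [[0,0,0.5,0,0,0,0],[0.3,0,0.5,0,0,0,0],[0.6,-0.06,0,0,0,0,0],[0.7,-0.06,0,0,0,0,0],[0.8,-0.1,0,0,0,0,0]],
])

```text
t: 4.47
ee_pos: [569.4, 163.1, 255.4]
orientation: [-0.001, -3.141, 0.0]
ft_force: [0.2, 0.1, -2.3]
width: 62.1
grasp_force: 30.0
```

Emit:
step_arm([
  [[0.8,-0.1,0,0,0,0,0],[0.7,0,0,0,0,0,0],[0.5,0,0,0,0,0,0],[0.26,0,0,0,0,0,0],[0,0,0,0,0,0,0]],
])

```text
t: 5.1
ee_pos: [681.8, 158.1, 254.6]
orientation: [-0.002, -3.141, 0.0]
ft_force: [-0.9, 0.1, -2.2]
width: 61.7
grasp_force: 30.0
```

Emit:
step_arm([
  [[0,0,-0.3,0,0,0,0],[0,0,-0.4,0,0,0,0],[0,0,-0.3,0,0,0,0],[0,0,0,0,0,0,0],[0,0,0,0,0,0,0]],
])

```text
t: 5.72
ee_pos: [681.9, 158.2, 204.6]
orientation: [0.002, 3.142, -0.0]
ft_force: [-0.8, 0.4, -2.5]
width: 61.7
grasp_force: 30.0
```

Emit:
step_arm([
  [[0,0,-0.06,0,0,0,0],[0,0,-0.05,0,0,0,0],[0,0,-0.04,0,0,0,0],[0,0,-0.03,0,0,0,0],[0,0,-0.03,0,0,0,0]],
])

```text
t: 6.35
ee_pos: [681.8, 158.2, 194.1]
orientation: [-0.002, -3.142, 0.0]
ft_force: [1.0, 0.7, -1.7]
width: 61.3
grasp_force: 30.0
```

Emit:
step_arm([
  [[0,0,-0.01,0,0,0,0],[0,0,0,0,0,0,0],[0,0,0,0,0,0,0],[0,0,0,0,0,0,0],[0,0,0,0,0,0,0]],
])

```text
t: 6.98
ee_pos: [681.8, 158.2, 193.7]
orientation: [0.002, 3.142, -0.0]
ft_force: [-0.1, 0.2, -2.0]
width: 61.6
grasp_force: 30.0
```

Emit:
step_arm([
  [[0,0,-0.02,0,0,0,0],[0,0,0,0,0,0,0],[0,0,-0.01,0,0,0,0],[0,0,0,0,0,0,0],[0,0,0,0,0,0,0]],
])

```text
t: 7.6
ee_pos: [681.8, 158.2, 193.6]
orientation: [-0.002, -3.142, -0.0]
ft_force: [-4.5, -1.1, 8.9]
width: 61.5
grasp_force: 30.0
```

Contact felt; release, lift and go to the cutter.

Emit:
step_arm([
  [[0,0,0,0,0,0,0.75],[0,0,0,0,0,0,0.85],[0,0,0,0,0,0,0.9],[0,0,0,0,0,0,0.9],[0,0,0.2,0,0,0,0.9]],
])

```text
t: 8.22
ee_pos: [681.4, 158.1, 201.6]
orientation: [-0.002, -3.14, 0.001]
ft_force: [0.5, 0.2, 0.3]
width: 79.2
grasp_force: 0.0
```

Emit:
step_arm([
  [[0,0,0.5,0,0,0,0.9],[0,0,0.7,0,0,0,0.9],[0,0,0.6,0,0,0,1],[-0.4,-0.3,0,0,0,0,1],[-0.7,-0.5,0,0,0,0,1]],
])

```text
t: 8.85
ee_pos: [627.2, 118.4, 295.0]
orientation: [0.0, 3.137, 0.001]
ft_force: [0.3, -1.2, -0.2]
width: 87.4
grasp_force: 0.0
```

Emit:
step_arm([
  [[-0.8,-0.6,0,0,0,0,1],[-0.8,-0.6,0,0,0,0,1],[-0.8,-0.6,0,0,0,0,1],[-0.7,-0.5,0,0,0,0,1],[-0.3,-0.26,0,0,0,0,1]],
])

```text
t: 9.48
ee_pos: [455.5, -10.6, 293.6]
orientation: [0.003, 3.14, -0.0]
ft_force: [0.6, 0.4, 0.6]
width: 87.7
grasp_force: 0.0
```

```bash
python3 - <<'E'
from h import *
d=snap('side','s1.png');s=cv2.imread('pics/s1.png')[110:310,190:440];cv2.imwrite('pics/s1c.png',cv2.resize(s,None,fx=3,fy=3,interpolation=cv2.INTER_CUBIC))
print(readout.get_obs()['ee_pos'])
E
```

```text
[454.75150026 -11.20714855 293.26223773]
```

View pics/s1c.png

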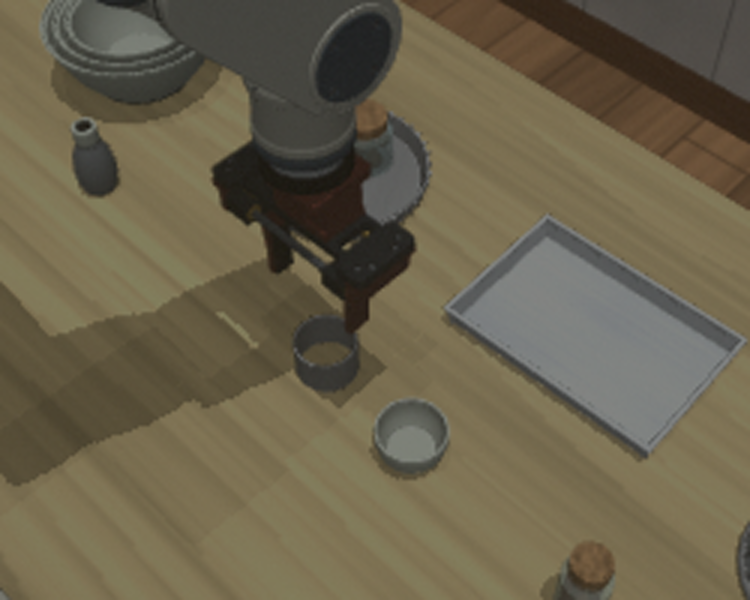

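The squat jar stands upright in the tin and the fingers straddle the cutter (crop 327,352). Descend and grip.

Emit:
step_arm([
  [[0.04,0.02,-0.6,0,0,0,1],[0,0,-0.7,0,0,0,1],[0,0,-0.5,0,0,0,1],[0,0,-0.2,0,0,0,1],[0,0,-0.08,0,0,0,1]],
])

```text
t: 10.15
ee_pos: [459.7, -8.6, 188.1]
orientation: [0.001, 3.141, -0.0]
ft_force: [-0.5, -0.0, 0.3]
width: 87.8
grasp_force: 0.0
```

Emit:
step_arm([
  [[0,0,0,0,0,0,0.8],[0,0,0,0,0,0,0.7],[0,0,0,0,0,0,0],[0,0,0,0,0,0,0],[0,0,0,0,0,0,0]],
])

```text
t: 10.78
ee_pos: [459.1, -8.8, 188.8]
orientation: [0.002, 3.14, -0.0]
ft_force: [-0.7, -0.4, 6.5]
width: 61.5
grasp_force: 30.0
```

Emit:
step_arm([
  [[0,0,0.05,0,0,0,0],[0,0,0.2,0,0,0,0],[0,0,0.4,0,0,0,0],[0,0,0.4,0,0,0,0],[0,0,0.3,0,0,0,0]],
])

```text
t: 11.4
ee_pos: [458.8, -8.8, 256.9]
orientation: [0.002, 3.141, -0.0]
ft_force: [-0.1, 0.6, -0.5]
width: 61.1
grasp_force: 30.0
```

Emit:
step_arm([
  [[0.3,0.3,0,0,0,0,0],[0.5,0.7,0,0,0,0,0],[0.7,0.8,0,0,0,0,0],[0.7,0.8,0,0,0,0,0],[0.4,0.5,0,0,0,0,0]],
])

```text
t: 12.02
ee_pos: [590.6, 149.3, 255.1]
orientation: [-0.001, 3.141, 0.001]
ft_force: [0.3, -0.9, -1.3]
width: 61.5
grasp_force: 30.0
```

Emit:
step_arm([
  [[0.18,0.24,-0.1,0,0,0,0],[0,0,-0.4,0,0,0,0],[0,0,-0.4,0,0,0,0],[0,0,-0.2,0,0,0,0],[0,0,-0.1,0,0,0,0]],
])

```text
t: 12.65
ee_pos: [597.3, 157.4, 194.5]
orientation: [-0.003, -3.14, 0.001]
ft_force: [0.0, -0.3, -0.7]
width: 61.2
grasp_force: 30.0
```

Emit:
step_arm([
  [[0,0,-0.05,0,0,0,0],[0,0,-0.03,0,0,0,0],[0,0,-0.02,0,0,0,0],[0,0,0,0,0,0,0],[0,0,0,0,0,0,0]],
])

```text
t: 13.28
ee_pos: [598.0, 158.2, 191.8]
orientation: [0.002, 3.141, 0.0]
ft_force: [-0.5, -2.2, 4.4]
width: 61.2
grasp_force: 30.0
```

Emit:
step_arm([
  [[0,0,0,0,0,0,0.75],[0,0,0,0,0,0,0.85],[0,0,0,0,0,0,0.9],[0,0,0,0,0,0,0.9],[0,0,0.2,0,0,0,0.9]],
])

```text
t: 13.9
ee_pos: [597.4, 158.1, 200.3]
orientation: [-0.002, -3.14, 0.001]
ft_force: [0.6, 0.7, -0.7]
width: 79.1
grasp_force: 0.0
```

Emit:
step_arm([
  [[0,0,0.5,0,0,0,0.9],[0,0,0.7,0,0,0,0.9],[0,0,0.7,0,0,0,1],[-0.1,-0.3,0.2,0,0,0,1],[-0.2,-0.6,0,0,0,0,1]],
])

```text
t: 14.52
ee_pos: [582.5, 112.7, 306.4]
orientation: [-0.001, 3.14, 0.0]
ft_force: [0.0, -0.4, -0.9]
width: 88.1
grasp_force: 0.0
```

Emit:
step_arm([
  [[-0.3,-0.9,0,0,0,0,1],[-0.3,-0.9,0,0,0,0,1],[-0.3,-0.9,0,0,0,0,1],[-0.3,-0.9,0,0,0,0,1],[-0.3,-0.9,0,0,0,0,1]],
])

```text
t: 15.15
ee_pos: [506.1, -113.6, 305.0]
orientation: [-0.002, -3.14, -0.0]
ft_force: [0.0, 0.0, 0.5]
width: 87.8
grasp_force: 0.0
```

Emit:
step_arm([
  [[-0.3,-0.9,0,0,0,0,1],[-0.3,-0.9,0,0,0,0,1],[-0.3,-0.9,0,0,0,0,1],[-0.3,-0.9,0,0,0,0,1],[-0.3,-0.9,0,0,0,0,1]],
])

```text
t: 15.78
ee_pos: [430.9, -338.3, 304.9]
orientation: [-0.002, -3.14, -0.001]
ft_force: [0.6, -0.5, 0.2]
width: 87.9
grasp_force: 0.0
```

```bash
python3 - <<'E'
from h import *
d=snap('side','s2.png');s=cv2.imread('pics/s2.png')[110:360,190:490];cv2.imwrite('pics/s2c.png',cv2.resize(s,None,fx=2.4,fy=2.4,interpolation=cv2.INTER_CUBIC))
o=readout.get_obs();print(o['ee_pos'],o['orientation'],o['qpos'])
E
```

```text
[ 429.96085166 -342.35698508  305.25485926] [-4.77879118e-03 -3.14124172e+00  3.09068057e-03] [-0.69370121  0.45193132  1.86502193 -0.00236578  0.82365111 -2.25984813]
```

View pics/s2c.png

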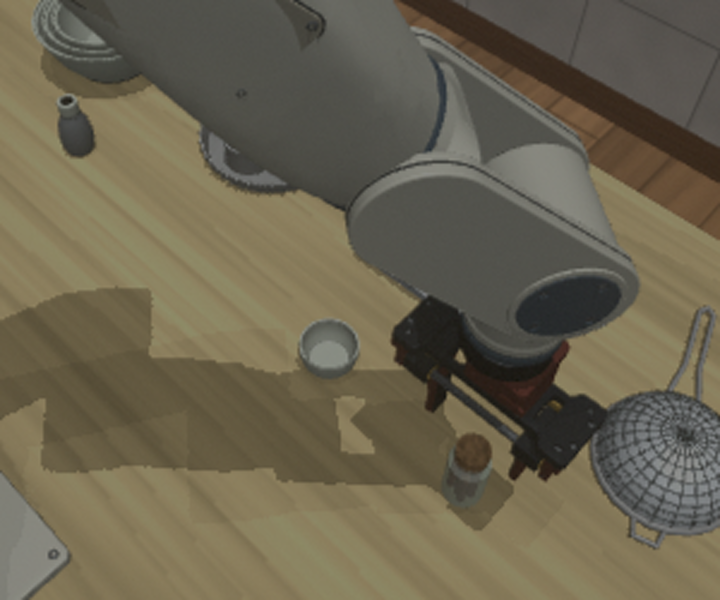

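The fingers straddle the tall jar (crop 470,465) with clear space to the sieve. Descend and grip.

Emit:
step_arm([
  [[0,0,0,0,0,0,1],[0,0,0,0,0,0,1],[0,0,-0.2,0,0,0,1],[0,0,-0.4,0,0,0,1],[0,0,-0.5,0,0,0,1]],
])

```text
t: 16.45
ee_pos: [433.2, -335.8, 249.9]
orientation: [-0.001, 3.141, -0.001]
ft_force: [-0.2, -0.5, 0.4]
width: 87.7
grasp_force: 0.0
```

Emit:
step_arm([
  [[0,0,-0.5,0,0,0,1],[0,0,-0.35,0,0,0,1],[0,0,-0.15,0,0,0,1],[0,0,0,0,0,0,0.8],[0,0,0,0,0,0,0.6]],
])

```text
t: 17.08
ee_pos: [433.1, -337.0, 201.3]
orientation: [0.001, 3.141, -0.001]
ft_force: [-0.6, 0.5, 0.1]
width: 71.0
grasp_force: 0.0
```

Emit:
step_arm([
  [[0,0,0,0,0,0,0.5],[0,0,0,0,0,0,0],[0,0,0,0,0,0,0],[0,0,0,0,0,0,0],[0,0,0,0,0,0,0]],
])

```text
t: 17.7
ee_pos: [432.9, -337.0, 201.1]
orientation: [0.002, 3.141, -0.001]
ft_force: [-0.3, -0.8, 5.4]
width: 43.2
grasp_force: 30.0
```

Emit:
step_arm([
  [[0,0,0.1,0,0,0,0],[0,0,0.3,0,0,0,0],[0,0,0.5,0,0,0,0],[0.2,0.1,0.4,0,0,0,0],[0.5,0.2,0.1,0,0,0,0]],
])

```text
t: 18.32
ee_pos: [467.8, -322.0, 272.9]
orientation: [0.004, 3.14, -0.002]
ft_force: [0.5, -0.0, -1.0]
width: 43.5
grasp_force: 30.0
```

Emit:
step_arm([
  [[0.8,0.3,0,0,0,0,0],[0.8,0.3,0,0,0,0,0],[0.8,0.3,0,0,0,0,0],[0.7,0.3,0,0,0,0,0],[0.5,0.3,0,0,0,0,0]],
])

```text
t: 18.95
ee_pos: [649.1, -245.9, 271.5]
orientation: [0.001, 3.141, -0.0]
ft_force: [-0.9, -0.1, -1.5]
width: 43.6
grasp_force: 30.0
```

Emit:
step_arm([
  [[0.26,0.08,0,0,0,0,0],[0,0,-0.2,0,0,0,0],[0,0,-0.4,0,0,0,0],[0,0,-0.3,0,0,0,0],[0,0,-0.2,0,0,0,0]],
])

```text
t: 19.58
ee_pos: [659.8, -243.1, 213.7]
orientation: [-0.003, -3.139, -0.001]
ft_force: [0.0, 0.6, -1.0]
width: 43.3
grasp_force: 30.0
```

Emit:
step_arm([
  [[0,0,-0.08,0,0,0,0],[0,0,-0.04,0,0,0,0],[0,0,0,0,0,0,0],[0,0,0,0,0,0,0],[0,0,0,0,0,0,0]],
])

```text
t: 20.2
ee_pos: [660.9, -242.8, 210.1]
orientation: [0.002, 3.141, -0.0]
ft_force: [0.7, -0.3, -0.2]
width: 43.6
grasp_force: 30.0
```

Emit:
step_arm([
  [[0,0,-0.04,0,0,0,0],[0,0,-0.03,0,0,0,0],[0,0,-0.02,0,0,0,0],[0,0,-0.01,0,0,0,0],[0,0,0,0,0,0,0]],
])

```text
t: 20.82
ee_pos: [660.7, -242.8, 204.6]
orientation: [-0.002, -3.141, -0.0]
ft_force: [0.9, -0.4, -1.0]
width: 43.2
grasp_force: 30.0
```

Emit:
step_arm([
  [[0,0,-0.01,0,0,0,0],[0,0,0,0,0,0,0],[0,0,-0.01,0,0,0,0],[0,0,0,0,0,0,0],[0,0,0,0,0,0,0]],
])

```text
t: 21.45
ee_pos: [660.8, -242.8, 204.1]
orientation: [0.002, 3.142, -0.0]
ft_force: [-3.2, 0.5, 5.0]
width: 43.5
grasp_force: 30.0
```

Emit:
step_arm([
  [[0,0,0,0,0,0,0.55],[0,0,0,0,0,0,0.65],[0,0,0,0,0,0,0.75],[0,0,0,0,0,0,0.75],[0,0,0.2,0,0,0,0.75]],
])

```text
t: 22.08
ee_pos: [660.4, -242.7, 213.1]
orientation: [-0.002, -3.14, -0.001]
ft_force: [0.6, 0.3, -0.6]
width: 66.0
grasp_force: 0.0
```

Emit:
step_arm([
  [[0,0,0.5,0,0,0,0.75],[0,0,0.6,0,0,0,0.75],[0,0,0.6,0,0,0,1],[-0.2,0.1,0.2,0,0,0,1],[-0.5,0.28,0,0,0,0,1]],
])

```text
t: 22.7
ee_pos: [625.5, -223.7, 309.7]
orientation: [0.002, 3.139, -0.001]
ft_force: [-1.2, 0.2, -0.8]
width: 87.1
grasp_force: 0.0
```

Emit:
step_arm([
  [[-0.8,0.4,0,0,0,0,1],[-0.8,0.4,0,0,0,0,1],[-0.8,0.4,0,0,0,0,1],[-0.8,0.4,0,0,0,0,1],[-0.4,0.2,0,0,0,0,1]],
])

```text
t: 23.32
ee_pos: [442.5, -132.4, 308.1]
orientation: [-0.001, -3.139, -0.001]
ft_force: [0.9, 0.2, 0.7]
width: 88.2
grasp_force: 0.0
```

Emit:
step_arm([
  [[0,0,-0.4,0,0,0,1],[0,0,-0.6,0,0,0,1],[0,0,-0.6,0,0,0,1],[0,0,0,0,0,0,1],[0,0,0,0,0,0,1]],
])

```text
t: 23.95
ee_pos: [445.6, -133.7, 229.2]
orientation: [-0.002, -3.141, -0.0]
ft_force: [0.6, 0.9, 0.0]
width: 87.9
grasp_force: 0.0
```

```bash
python3 - <<'E'
from h import *
d=snap('side','s3.png');s=cv2.imread('pics/s3.png')[110:360,230:530];cv2.imwrite('pics/s3c.png',cv2.resize(s,None,fx=2.4,fy=2.4,interpolation=cv2.INTER_CUBIC))
o=readout.get_obs();print(o['ee_pos'])
E
```

```text
[ 445.87790828 -133.81661555  229.54836108]
```

View pics/s3c.png

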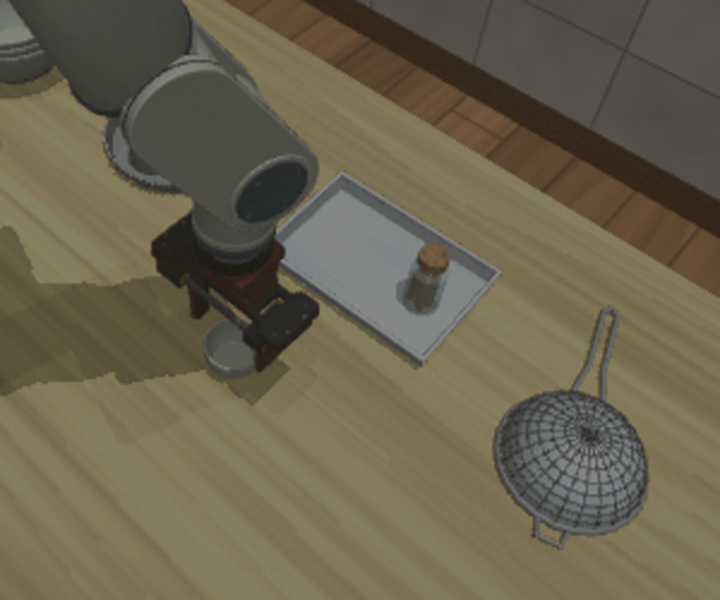

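The tall jar stands upright in the pan (crop 428,280); the fingers straddle the prep bowl (crop 232,348).

Emit:
step_arm([
  [[0,0,-0.3,0,0,0,1],[0,0,-0.3,0,0,0,1],[0,0,-0.1,0,0,0,1],[0,0,0,0,0,0,0.85],[0,0,0,0,0,0,0]],
])

```text
t: 24.62
ee_pos: [445.9, -133.8, 193.7]
orientation: [0.002, 3.142, -0.0]
ft_force: [1.2, 0.5, 1.0]
width: 71.2
grasp_force: 0.0
```

Emit:
step_arm([
  [[0,0,0,0,0,0,0],[0,0,0,0,0,0,0],[0,0,0,0,0,0,0],[0,0,0,0,0,0,0],[0,0,0,0,0,0,0]],
])

```text
t: 25.25
ee_pos: [445.8, -133.8, 193.8]
orientation: [0.002, 3.141, -0.0]
ft_force: [-1.5, 0.3, 1.9]
width: 66.4
grasp_force: 29.9
```

Emit:
step_arm([
  [[0,0,0.1,0,0,0,0],[0,0,0.3,0,0,0,0],[0,0,0.4,0,0,0,0],[0,0,0.4,0,0,0,0],[0.2,0,0.2,0,0,0,0]],
])

```text
t: 25.88
ee_pos: [455.9, -133.8, 265.3]
orientation: [0.002, 3.14, -0.001]
ft_force: [0.3, -0.2, -0.5]
width: 66.4
grasp_force: 29.9
```

Emit:
step_arm([
  [[0.6,0,0,0,0,0,0],[0.8,0.05,0,0,0,0,0],[0.8,0.1,0,0,0,0,0],[0.7,0.1,0,0,0,0,0],[0.4,0.05,0,0,0,0,0]],
])

```text
t: 26.5
ee_pos: [622.9, -118.3, 264.0]
orientation: [0.001, 3.14, -0.0]
ft_force: [-0.1, 0.1, -1.8]
width: 66.0
grasp_force: 29.9
```

Emit:
step_arm([
  [[0.5,0.02,0,0,0,0,0],[0.3,0,0,0,0,0,0],[0,0,0,0,0,0,0],[0,0,0,0,0,0,0],[0,0,0,0,0,0,0]],
])

```text
t: 27.12
ee_pos: [660.0, -117.9, 263.6]
orientation: [-0.002, -3.141, -0.0]
ft_force: [0.6, 0.1, -0.7]
width: 66.2
grasp_force: 29.9
```

```bash
python3 - <<'E'
from h import *
d=snap('side','s4.png');s=cv2.imread('pics/s4.png')[130:280,300:480];cv2.imwrite('pics/s4c.png',cv2.resize(s,None,fx=4,fy=4,interpolation=cv2.INTER_CUBIC))
o=readout.get_obs();print(o['ee_pos'])
E
```

```text
[ 660.18086713 -117.89155639  263.72553402]
```

View pics/s4c.png

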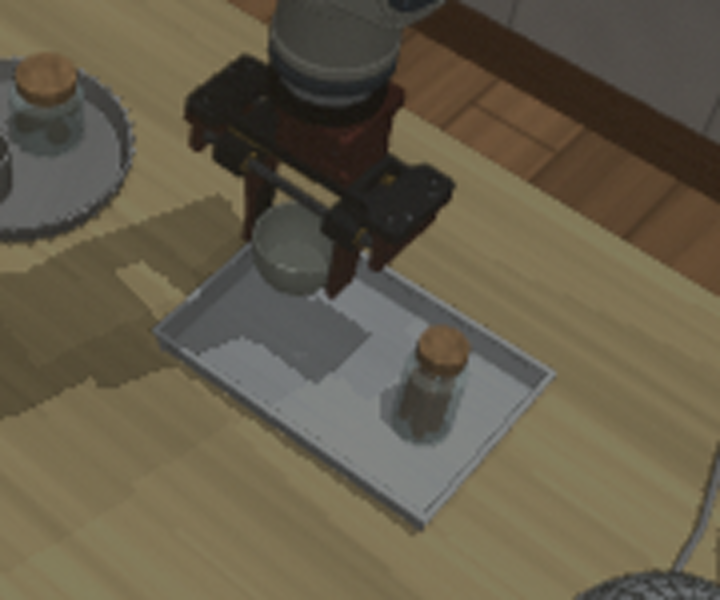

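The bowl is held level over the pan; the tall jar is clear of it at about (430,390). Lower.

Emit:
step_arm([
  [[0,0,-0.3,0,0,0,0],[0,0,-0.4,0,0,0,0],[0,0,-0.3,0,0,0,0],[0,0,-0.2,0,0,0,0],[0,0,-0.05,0,0,0,0]],
])

```text
t: 27.8
ee_pos: [660.5, -117.7, 199.9]
orientation: [-0.002, -3.14, -0.0]
ft_force: [-0.0, 0.1, -0.3]
width: 66.1
grasp_force: 29.9
```

Emit:
step_arm([
  [[0,0,-0.04,0,0,0,0],[0,0,-0.03,0,0,0,0],[0,0,-0.02,0,0,0,0],[0,0,0,0,0,0,0],[0,0,0,0,0,0,0]],
])

```text
t: 28.42
ee_pos: [660.8, -117.8, 196.9]
orientation: [0.002, 3.141, -0.0]
ft_force: [0.0, 0.3, 0.2]
width: 66.1
grasp_force: 29.9
```

Emit:
step_arm([
  [[0,0,-0.01,0,0,0,0],[0,0,-0.01,0,0,0,0],[0,0,0,0,0,0,0],[0,0,0,0,0,0,0],[0,0,0,0,0,0,0]],
])

```text
t: 29.05
ee_pos: [660.9, -117.8, 196.9]
orientation: [0.002, 3.141, -0.0]
ft_force: [-2.8, -0.1, 9.1]
width: 66.5
grasp_force: 30.0
```

Emit:
step_arm([
  [[0,0,0,0,0,0,0.8],[0,0,0,0,0,0,0.88],[0,0,0,0,0,0,0.9],[0,0,0,0,0,0,0.9],[0,0,0.1,0,0,0,0.9]],
])

```text
t: 29.68
ee_pos: [660.6, -117.7, 200.3]
orientation: [-0.002, -3.141, -0.0]
ft_force: [-0.2, 0.7, -0.3]
width: 79.0
grasp_force: 0.0
```

Emit:
step_arm([
  [[0,0,0.4,0,0,0,0.9],[0,0,0.7,0,0,0,0.9],[0,0,0.8,0,0,0,0.9],[-0.15,0.35,0.2,0,0,0,0.9],[-0.3,0.7,0,0,0,0,0.9]],
])

```text
t: 30.3
ee_pos: [638.1, -65.0, 307.3]
orientation: [0.004, 3.139, -0.0]
ft_force: [-0.5, 0.8, 0.5]
width: 79.3
grasp_force: 0.0
```

Emit:
step_arm([
  [[-0.4,0.9,0,0,0,0,0.8],[-0.4,0.9,0,0,0,0,0.8],[-0.4,0.9,0,0,0,0,0.8],[-0.4,0.9,0,0,0,0,0.8],[-0.4,0.9,0,0,0,0,0.8]],
])

```text
t: 30.92
ee_pos: [536.4, 161.5, 305.6]
orientation: [-0.001, -3.141, 0.0]
ft_force: [0.5, 0.1, 0.4]
width: 70.0
grasp_force: 0.0
```

Emit:
step_arm([
  [[-0.4,0.9,0,0,0,0,0.8],[-0.4,0.9,0,0,0,0,0.8],[-0.4,0.9,0,0,0,0,0.8],[-0.4,0.8,0,0,0,0,0.8],[-0.17,0.63,0,0,0,0,0.8]],
])

```text
t: 31.55
ee_pos: [447.3, 367.8, 305.4]
orientation: [0.001, -3.14, 0.001]
ft_force: [-0.3, -0.9, -0.5]
width: 70.0
grasp_force: 0.0
```

```bash
python3 - <<'E'
from h import *
d=snap('side','s5.png');s=cv2.imread('pics/s5.png')
a=s[120:220,170:330];b=s[190:260,330:442]
cv2.imwrite('pics/s5c.png',np.hstack([cv2.resize(x,(400,400*x.shape[0]//x.shape[1]),interpolation=cv2.INTER_CUBIC)[:250] for x in(a,b)]))
print(readout.get_obs()['ee_pos'])
E
```

```text
[447.1215152  370.53429865 305.72993258]
```

View pics/s5c.png

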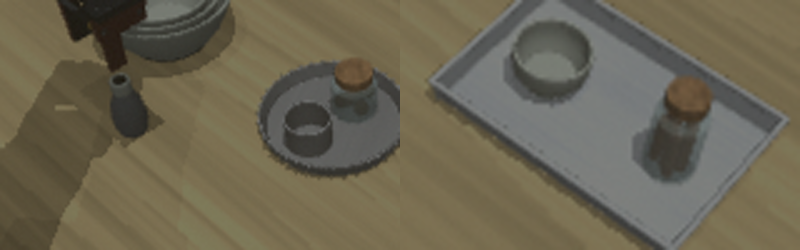

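Both kits so far stand upright: squat jar and cutter in the tin, bowl (552,56) and tall jar in the pan. The gripper is ~25 mm too far in y over the bulb, so I'll shift back, then descend.

Emit:
step_arm([
  [[0,-0.3,0,0,0,0,0.8],[0,-0.2,0,0,0,0,0.8],[0,0,0,0,0,0,0.8],[0,0,0,0,0,0,0.8],[0,0,0,0,0,0,0.8]],
])

```text
t: 32.22
ee_pos: [450.1, 341.0, 305.7]
orientation: [0.003, 3.141, 0.0]
ft_force: [-0.6, -0.2, 0.6]
width: 70.6
grasp_force: 0.0
```

```bash
python3 - <<'E'
from h import *
print(readout.get_obs()['ee_pos'])
T=snap('top','t6.png');S=snap('side','s6.png')
print('rough side bowl',ray(S,372.2,205.3,41))
for n,d in(('top',T),('side',S)):
    g=cv2.cvtColor(np.asarray(d['pixels']),cv2.COLOR_RGB2HSV)
    u,v=proj(d,[661,-118,41]).astype(int);print(n,u,v)
t=cv2.imread('pics/t6.png');s=cv2.imread('pics/s6.png')
u,v=proj(T,[661,-118,41]).astype(int);a=t[v-20:v+20,u-20:u+20]
u,v=proj(S,[661,-118,41]).astype(int);b=s[v-20:v+20,u-20:u+20]
u,v=proj(S,[450,341,90]).astype(int);c=s[v-20:v+20,u-20:u+20];print(u,v)
cv2.imwrite('pics/c6.png',np.hstack([cv2.resize(x,(260,260),interpolation=cv2.INTER_CUBIC) for x in(a,b,c)]))
E
```

```text
[450.06320544 341.00498311 305.74971223]
rough side bowl [ 654.74820704 -120.69189709]
top 353 167
side 372 203
217 152
```

View pics/c6.png

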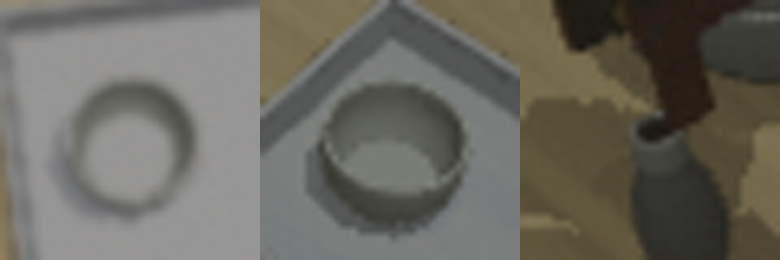

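Bowl rim centre: top crop (133,146), side crop (134,138). The bulb collar lies between the fingers.

```bash
python3 - <<'E'
from h import *
f=np.load('pics/top.npz');T=dict(intrinsics=f['K'],extrinsics=f['E']);f=np.load('pics/side.npz');S=dict(intrinsics=f['K'],extrinsics=f['E'])
print(ray(T,353,169,38),ray(S,372.2,203.8,41))
E
```

```text
[ 657.56699886 -117.61613974] [ 659.15514735 -117.11156891]
```

Emit:
step_arm([
  [[0,0,-0.3,0,0,0,0.8],[0,0,-0.4,0,0,0,0.8],[0,0,-0.3,0,0,0,0.8],[0,0,-0.24,0,0,0,0.8],[0,0,0,0,0,0,0.6]],
])

```text
t: 32.95
ee_pos: [449.5, 341.0, 242.5]
orientation: [-0.001, -3.14, 0.002]
ft_force: [0.6, 1.1, 0.0]
width: 63.8
grasp_force: 0.0
```

Emit:
step_arm([
  [[0,0,0,0,0,0,0.5],[0,0,0,0,0,0,0.4],[0,0,0,0,0,0,0],[0,0,0,0,0,0,0],[0,0,0,0,0,0,0]],
])

```text
t: 33.58
ee_pos: [449.8, 341.3, 243.9]
orientation: [0.002, 3.141, 0.001]
ft_force: [0.2, 0.6, 1.2]
width: 26.7
grasp_force: 27.0
```

Emit:
step_arm([
  [[0,0,0.1,0,0,0,0],[0,0,0.4,0,0,0,0],[0,0,0.6,0,0,0,0],[0,0,0.6,0,0,0,0],[0.1,-0.2,0.3,0,0,0,0]],
])

```text
t: 34.2
ee_pos: [454.9, 331.4, 345.4]
orientation: [-0.0, 3.14, 0.002]
ft_force: [-0.5, 0.3, -0.9]
width: 26.7
grasp_force: 26.7
```

Emit:
step_arm([
  [[0.2,-0.5,0,0,0,0,0],[0.35,-0.8,0,0,0,0,0],[0.4,-0.9,0,0,0,0,0],[0.4,-0.9,0,0,0,0,0],[0.4,-0.9,0,0,0,0,0]],
])

```text
t: 34.83
ee_pos: [542.5, 129.0, 343.3]
orientation: [-0.002, -3.141, 0.001]
ft_force: [-0.1, 0.4, -0.5]
width: 26.8
grasp_force: 26.7
```

Emit:
step_arm([
  [[0.4,-0.9,0,0,0,0,0],[0.4,-0.9,0,0,0,0,0],[0.4,-0.9,0,0,0,0,0],[0.4,-0.9,0,0,0,0,0],[0.4,-0.7,0,0,0,0,0]],
])

```text
t: 35.45
ee_pos: [642.3, -86.5, 343.0]
orientation: [-0.004, -3.14, 0.0]
ft_force: [0.9, 0.6, -0.9]
width: 27.0
grasp_force: 26.7
```

Emit:
step_arm([
  [[0.3,-0.5,0,0,0,0,0],[0.04,-0.08,0,0,0,0,0],[0,0,0,0,0,0,0],[0,0,0,0,0,0,0],[0,0,0,0,0,0,0]],
])

```text
t: 36.08
ee_pos: [659.0, -111.9, 343.8]
orientation: [0.0, -3.141, -0.0]
ft_force: [-0.5, 0.6, -1.2]
width: 26.7
grasp_force: 26.7
```

Emit:
step_arm([
  [[0,-0.11,-0.2,0,0,0,0],[0,0,-0.4,0,0,0,0],[0,0,-0.25,0,0,0,0],[0,0,0,0,0,0,0],[0,0,0,0,0,0,0]],
])

```text
t: 36.7
ee_pos: [659.4, -118.3, 301.1]
orientation: [0.002, 3.142, -0.0]
ft_force: [0.2, -0.5, -0.7]
width: 26.6
grasp_force: 26.7
```

```bash
python3 - <<'E'
from h import *
print(readout.get_obs()['ee_pos'])
T=snap('top','t7.png');S=snap('side','s7.png')
o=[]
for n,d in(('t7',T),('s7',S)):
    u,v=proj(d,[659,-118,60]).astype(int);print(u,v);o.append(cv2.resize(cv2.imread(f'pics/{n}.png')[v-25:v+25,u-25:u+25],(400,400),interpolation=cv2.INTER_CUBIC))
cv2.imwrite('pics/c7.png',np.hstack(o))
E
```

```text
[ 659.43276764 -118.31306559  301.12021965]
353 166
373 199
```

View pics/c7.png

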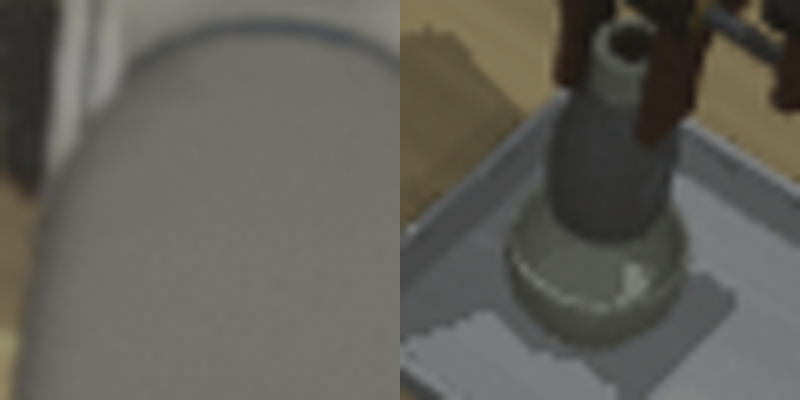

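The bulb hangs upright over the bowl: its body is centred at crop column 612, the bowl rim at 597. I check this against the projections.

```bash
python3 - <<'E'
from h import *
f=np.load('pics/side.npz');S=dict(intrinsics=f['K'],extrinsics=f['E'])
for p in([659.4,-118.3,81],[659.4,-118.3,57],[659.4,-118.3,147],[659,-118,41],[669,-118,41],[659,-108,41]):
    u,v=proj(S,p);print(p,((u-373+25)*8+400).round(1),((v-199+25)*8).round(1))
E
```

```text
[659.4, -118.3, 81] 608.4 170.1
[659.4, -118.3, 57] 601.2 212.4
[659.4, -118.3, 147] 629.6 45.9
[659, -118, 41] 595.2 239.9
[669, -118, 41] 612.3 224.8
[659, -108, 41] 574.2 225.3
```

Agrees within ~2 mm. Lower.

Emit:
step_arm([
  [[0,0,-0.15,0,0,0,0],[0,0,-0.2,0,0,0,0],[0,0,-0.2,0,0,0,0],[0,0,-0.2,0,0,0,0],[0,0,-0.05,0,0,0,0]],
])

```text
t: 37.42
ee_pos: [658.9, -118.2, 259.9]
orientation: [-0.002, -3.14, -0.001]
ft_force: [0.4, -0.5, -1.4]
width: 26.8
grasp_force: 26.7
```

Emit:
step_arm([
  [[0,0,-0.06,0,0,0,0],[0,0,-0.04,0,0,0,0],[0,0,-0.04,0,0,0,0],[0,0,0,0,0,0,0],[0,0,0,0,0,0,0]],
])

```text
t: 38.05
ee_pos: [659.3, -118.3, 254.3]
orientation: [0.002, 3.141, -0.0]
ft_force: [0.7, -0.0, -1.6]
width: 27.1
grasp_force: 26.7
```

Emit:
step_arm([
  [[0,0,-0.03,0,0,0,0],[0,0,-0.02,0,0,0,0],[0,0,-0.01,0,0,0,0],[0,0,0,0,0,0,0],[0,0,0,0,0,0,0]],
])

```text
t: 38.67
ee_pos: [659.3, -118.3, 251.2]
orientation: [0.002, 3.142, -0.0]
ft_force: [-0.2, 0.7, -1.2]
width: 26.8
grasp_force: 26.7
```

Emit:
step_arm([
  [[0,0,-0.01,0,0,0,0],[0,0,0,0,0,0,0],[0,0,-0.01,0,0,0,0],[0,0,0,0,0,0,0],[0,0,0,0,0,0,0]],
])

```text
t: 39.3
ee_pos: [659.5, -118.3, 250.9]
orientation: [0.002, 3.141, -0.0]
ft_force: [-1.3, 0.6, 5.6]
width: 27.1
grasp_force: 28.1
```

Contact at the expected height; release, lift and retreat.

Emit:
step_arm([
  [[0,0,0,0,0,0,0.4],[0,0,0,0,0,0,0.5],[0,0,0,0,0,0,0.6],[0,0,0,0,0,0,0.6],[0,0,0.1,0,0,0,0.6]],
])

```text
t: 39.92
ee_pos: [659.1, -118.3, 254.9]
orientation: [-0.002, -3.141, -0.0]
ft_force: [0.0, 0.4, -0.5]
width: 52.7
grasp_force: 0.0
```

Emit:
step_arm([
  [[0,0,0.4,0,0,0,0.6],[0,0,0.6,0,0,0,0.6],[0,0,0.7,0,0,0,0.6],[0,0,0.3,0,0,0,0.6],[-0.5,0.1,0,0,0,0,0.6]],
])

```text
t: 40.55
ee_pos: [635.3, -113.5, 357.5]
orientation: [0.002, 3.137, -0.002]
ft_force: [0.0, -0.0, -0.5]
width: 52.8
grasp_force: 0.0
```

Emit:
step_arm([
  [[-0.8,0.1,0,0,0,0,0.6],[-0.8,0.1,0,0,0,0,0.6],[-0.8,0.1,0,0,0,0,0.6],[-0.8,0.1,0,0,0,0,0.6],[0,0,0,0,0,0,0.6]],
])

```text
t: 41.18
ee_pos: [471.8, -92.9, 355.2]
orientation: [-0.002, -3.139, -0.001]
ft_force: [0.0, -0.2, 0.4]
width: 52.5
grasp_force: 0.0
```

```bash
python3 - <<'E'
from h import *
T=snap('top','t8.png');S=snap('side','s8.png')
a=cv2.imread('pics/t8.png')[130:255,130:500];b=cv2.imread('pics/s8.png')[100:340,200:520]
cv2.imwrite('pics/c8.png',np.vstack([cv2.resize(a,(740,250),interpolation=cv2.INTER_CUBIC),cv2.resize(b,(740,555))[:345]]))
E
```

```text
(no output)
```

View pics/c8.png

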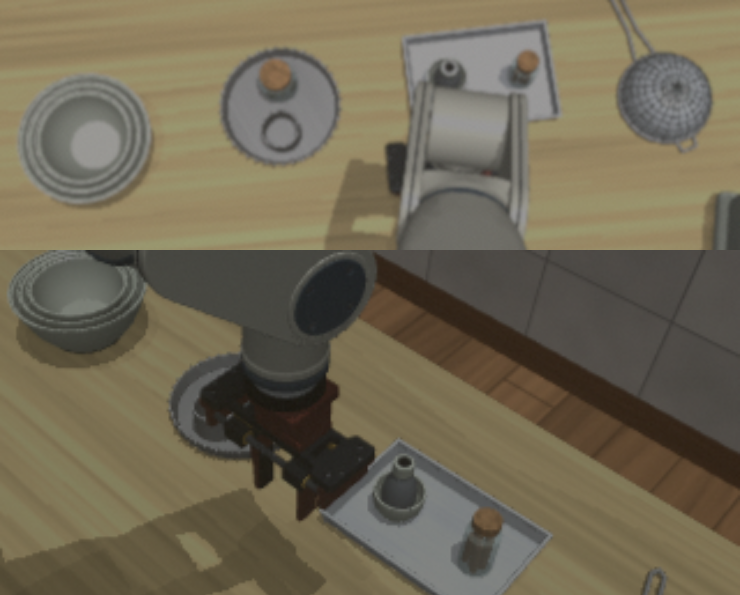

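All is in place: squat jar (277,78) and cutter (281,131) in the tin, bulb standing in the bowl (400,490) and tall jar (482,540) upright in the pan, bystanders unmoved.

```bash
python3 -c "
from workcell import ctrl
print(ctrl.close_job())"
```

```text
the job is handed in; nothing more can be done
None
```

Both kits are made up and the job is handed in at about 41 s: the squat jar and cutter are in the tart tin, the tall jar and the prep bowl with the bulb standing in it are on the sheet pan, and the bowl stack and sieve were left alone.

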